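# Sort out a glass sample case

### The job

Open the lid of the black glass-sample case fully and leave it open; each glass bar in it should lie on a field of its own colour. Find the amber bar that is wrongly packed on a teal field, lay it flat on the light pad and let go of it for a look, then take it again and lay it down in the free lane of the wooden rack, beside the amber bar there, with both its ends sticking out of the lane. Leave the other bars in their places and do not disturb the things on the bench.

Things in the scene. Friction and masses are not known exactly. Their poses are not given: they have to be found in the camera images.
- case: black case, fixed, 88 (x) x 288 (y) x 46 mm high without lid, walls 6, floor 5; origin: centre of its underside, on the table; x points to the hinge side. Bays at y = -78, 0, 78 mm, no walls between; in each a bar lies along x, its ends 9 mm from the walls, so only its 24 mm width can be gripped. Hinge line of the lid: along y at x = 44, z = 50 mm
- lid (a joint): opening angle of the case's black lid, rad: 0 shut, 2.1 fully open, leaning back. It may start slightly ajar. Stiff hinge (about 0.17 N m): it stays wherever it is left
- lid_handle (a point): middle of the lid's steel bow handle: round bar 10 mm thick along the case's y, 90 mm between its posts, in the lid's mid-plane, 140 mm from the hinge line, 47 mm gap to the lid's edge. Shut, it juts out level before the case, 50 mm above the table: pinch it from above; it turns between the fingers as the lid swings up and over to the case's +x
- field_amber: an amber coloured field on the case's floor (72 x 64 mm, 2 mm thick plate), the layout mark of one of the three bays; origin at its centre, underside; its top is 7 mm above the table
- field_teal_a: a teal coloured field on the case's floor (72 x 64 mm, 2 mm thick plate), the layout mark of one of the three bays; origin at its centre, underside; its top is 7 mm above the table
- field_teal_b: a teal coloured field on the case's floor (72 x 64 mm, 2 mm thick plate), the layout mark of one of the three bays; origin at its centre, underside; its top is 7 mm above the table
- bar_amber_a_mid (a point): amber glass sample bar, 58 x 24 x 28 mm high (its x axis along the 58), about 0.1 kg, with a thin lead band round its middle; this point is its centre, 14 mm above its underside. One of two alike in the case: either of them may be the wrong one, namely the one that lies on a teal field
- bar_amber_b_mid (a point): amber glass sample bar, 58 x 24 x 28 mm high (its x axis along the 58), about 0.1 kg, with a thin lead band round its middle; this point is its centre, 14 mm above its underside. One of two alike in the case: either of them may be the wrong one, namely the one that lies on a teal field
- bar_teal_mid (a point): teal glass sample bar, 58 x 24 x 28 mm high (its x axis along the 58), about 0.1 kg, with a thin lead band round its middle; this point is its centre, 14 mm above its underside. It lies rightly on a teal field and stays there
- bar_stock_mid (a point): amber glass sample bar, 58 x 24 x 28 mm high (its x axis along the 58), about 0.1 kg, with a thin lead band round its middle; this point is its centre, 14 mm above its underside. It lies in the rack's used lane and stays there
- pad_top (a point): centre of the top face of the light pad, a flat white panel 120 x 120 x 8 mm, fixed; z = 8 mm
- lane_free (a point): centre of the floor of the wooden rack's free lane, 24 mm above the table; x along the lane. Lane 32 wide, only 38 long, open at both ends, so a bar's ends stick out 10 mm each; walls 14 mm thick, 40 mm above its floor: a bar can be lowered in only when held by its ends (58 mm apart), the fingers passing outside the rack's ends
- lane_used (a point): the same point of the rack's used lane, 46 mm from the free one towards its -y, which holds an amber bar
- jar: white-capped jar, 60 mm across, 75 mm high, standing on the bench; a bystander
- spool: grey solder spool, 52 mm across, 40 mm high; a bystander
- knife: spatula-like lead knife, 200 mm long; a bystander
- brush: brush, 180 mm long, at the back of the bench; a bystander
Things that resemble listed ones, but are neither listed nor needed, are in the scene too. Leave any green look-alike of the part that bears bar_stock_mid alone.

How it is judged:
By the outcome, as a careful person would: the job done as asked, in the order asked, and still so for the second after the job is handed in, with the robot touching nothing.
It also fails if it takes over 72 s, if anything falls off the work surface, if the arm or the gripper's body presses on something with over 40 N, if the wrist force passes 120 N, or if a joint passes its speed limit or range.

### The arm

A 7-joint arm with a two-finger parallel gripper is mounted at the origin on the work surface. World frame = base frame: x ahead of the robot, y to its left, z up, the work surface at z = 0. Lengths are in mm, angles in degrees, forces in N, time in s.
With the tool pointing down it reaches from about 400 to 850 mm from the base axis. Payload 4.5 kg.
Tool frame: the origin (TCP) lies midway between the tips of the shut fingers; the grasp point (between the pads) lies 19 mm behind it; z points along the fingers, y is the line along which they close (so a half turn about z gives the same grasp; the last joint's range is limited). The gripper opens to 85 mm and grips with 20 to 120 N. Pads are 22 mm wide; open, the fingers measure 114 mm over their backs; the gripper's body (76 mm by 85 mm) begins 54 mm behind the grasp point. The pads swing forward as they close: fully open they stand 13 mm farther back than shut.
Start: joints at [-64.125, 39.483, -11.15, 89.685, 9.013, 51.709, -12.324], TCP at [253.579, 571.275, 193.117] pointing down, gripper open.
Joint ranges: [-172.22, 172.22], [-26.19, 119.32], [-84.43, 86.54], [7.71, 146.69], [-57.33, 237.33], [2.42, 119.75], [-152.13, 152.13]. Speed limits (degrees/s): [147.25, 147.25, 180, 180, 180, 180, 180].

### API

Orientations are given as [roll, pitch, yaw] about the fixed x, y, z axes, in that order (R = Rz(yaw) Ry(pitch) Rx(roll)).
In Python, from cell import bot gives the robot as it stands. The module is installed in compiled form; this text tells all that it offers.
- The arm moves only by the tool servo_tool, never from a script. Its argument "targets" is a list of rows, each an object with "travel": the shift along the world's x, y, z each as a share of 20 cm, from -1 to 1, a list of three; "twist": the turn, a rotation vector about the world's x, y, z each as a share of pi rad, from -1 to 1, a list of three. A call has 1 to 5 rows; each row is the pose to reach, as a shift and turn from the pose commanded when the call began, turning the shorter way round; what a row does not reach only later rows make up. A row lasts 1/12 s, in which the tool goes at most 41.7 mm and 7.16 degrees, less where a joint would pass 70% of its speed; a pose out of reach is approached as far as the arm can. A call with a number of a shift or a turn outside -1 to 1 is refused whole. A call with a gripper value outside its range is refused whole. "jaw" is the gripper's target within -1 to 1 (fully open at 1, half-way at 0, shut at -1), set as the call begins (left out, the last holds). The fingers move at their own pace and stop on an object; "newtons" is the grip in N (left out, the last holds). Time passes only in rows, so rows that repeat a pose let the fingers close. It gives the time, the measured TCP pose, the force, the opening and the grip force at its end, in the units of the state.
- bot.get_obs(): the state, without advancing time (a new reading comes with each control period).
- bot.capture(name): name is "scene" or "top" or "wrist"; returns the picture (480x640x3 uint8, blue, green, red); there is no depth.
- bot.get_calibration(name): a dict with "fovy" (degrees; the focal length in pixels is half the picture's height over the tangent of half this angle, whatever the lens; pixels are square), "cx", "cy" (the principal point, pixels), "extrinsics" (4x4, takes a point from world to camera coordinates). Camera axes: x right, y down, z forward; pixel columns grow to the right and rows downward; lengths in mm; the calibration is good to about 2 mm. A picture is of the moment at which its call begins: read the wrist's pose just before it. get_calibration takes no time and is no camera call; for the wrist camera it gives the pose at the moment of the call.
- bot.sign_off(): hands the job in; it is judged then, once.
The state is a dict: "t": time; "qpos": joint angles; "joint_vel": joint speeds; "tau": joint torques, N m; "ee_pos": TCP position; "tcp_rot": TCP orientation; "ft_force": force on the tool from outside, world axes, zero at the start; "wrist_torque": the same for the moment, N m; "gripper_width": opening from 0.0 (shut) to 1.0 (fully open); "gripper_force": force on a finger pad.
Only numpy, scipy, OpenCV 4.12 (cv2) and the standard library are available. Lean on these libraries where they do the work, as an engineer would, in place of code of your own. Each camera call takes 0.05 s, during which the arm holds its last target. There are 200 camera calls.

## Working session

There is one attempt and no reset: what is moved stays moved. The work goes in short steps, Python scripts to look and compute and a tool call to move; the robot and the scene stay as the last step left them, time stands still between calls to the robot, and variables do not carry over. Pictures are saved under pics/ and viewed, at most 10 in all, crops included, and the job is handed in when it is done.

Besides the shell and the picture viewer there is one more tool, called as name(argument=value, ...), one argument or row to a line, values as JSON. servo_tool: Moves the arm, as the interface text tells. Shift numbers are shares of 20 cm and turn numbers shares of pi rad, none past 1 either way. Its arguments: {"type":"object","properties":{"targets":{"type":"array"},"jaw":{"type":"number"},"newtons":{"type":"number"}},"required":["targets"]}

```bash
mkdir -p pics
cat > h.py <<'E'
from cell import bot
import numpy as np, cv2
def K(n):
    c=bot.get_calibration(n); f=240/np.tan(np.radians(c["fovy"])/2); return f,c["cx"],c["cy"],np.array(c["extrinsics"])
def px2w(k,u,v,z):
    f,cx,cy,E=k; R=E[:3,:3];t=E[:3,3]; o=-R.T@t; d=R.T@np.array([(u-cx)/f,(v-cy)/f,1]); return o+d*(z-o[2])/d[2]
def w2px(k,p):
    f,cx,cy,E=k; q=E[:3,:3]@np.array(p)+E[:3,3]; return q[:2]/q[2]*f+[cx,cy]
E
python3 - <<'E'
from h import *
for n in("scene","top"):
    cv2.imwrite(f"pics/{n}0.png",bot.capture(n)); k=K(n); print(n,k)
o=bot.get_obs(); print(o)
E
```

```text
scene (np.float64(450.77946614343625), 319.0592569413344, 246.09776835684204, array([[ 7.85221682e-01,  6.19172232e-01, -7.25654522e-03,
        -4.41872626e+02],
       [ 4.92018850e-01, -6.30997837e-01, -5.99799283e-01,
        -2.80820019e+02],
       [-3.75957926e-01,  4.67405045e-01, -8.00117593e-01,
         1.45241070e+03],
       [ 0.00000000e+00,  0.00000000e+00,  0.00000000e+00,
         1.00000000e+00]]))
top (np.float64(452.37831108024756), 316.2830541111733, 237.40903596793999, array([[ 9.09545943e-03, -9.99601094e-01,  2.67380932e-02,
        -4.40434574e+01],
       [-9.84353454e-01, -1.36558158e-02, -1.75675261e-01,
         6.14715218e+02],
       [ 1.75970313e-01, -2.47218872e-02, -9.84084995e-01,
         9.49692652e+02],
       [ 0.00000000e+00,  0.00000000e+00,  0.00000000e+00,
         1.00000000e+00]]))
{'t': 0.1, 'qpos': array([-64.12600008,  39.53077627, -11.14625075,  89.73809874,
         9.00877164,  51.70700153, -12.32337617]), 'joint_vel': array([ 0.04353471, -0.12359674, -0.06228404, -0.07619845,  0.05930449,
        0.00692942, -0.02591988]), 'tau': array([-4.52816952e-03, -5.40597725e+01, -1.27181467e+00, -1.58986562e+01,
        9.38836543e-03,  4.34149013e-03,  1.33886468e-05]), 'ee_pos': array([253.34395803, 570.65933144, 192.34239411]), 'tcp_rot': array([-1.79905517e+02,  2.60214669e-03,  1.56066250e+02]), 'ft_force': array([-0.44819015,  0.1641549 ,  0.26311578]), 'wrist_torque': array([ 0.0013733 ,  0.02032541, -0.00751562]), 'gripper_force': 0.0, 'gripper_width': 1.0027878364962808}
```

View pics/top0.png

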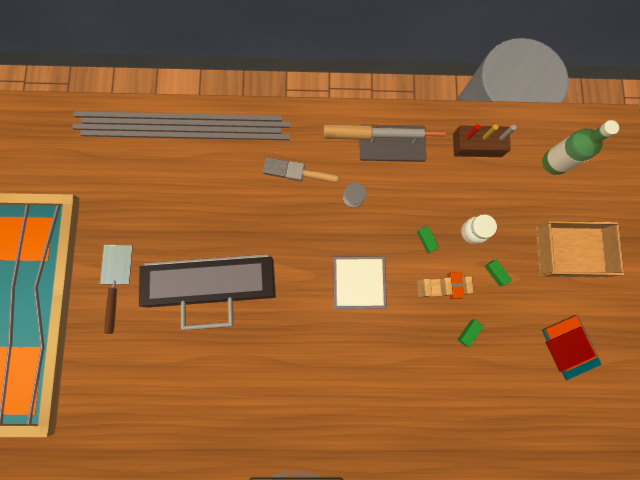

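View pics/scene0.png

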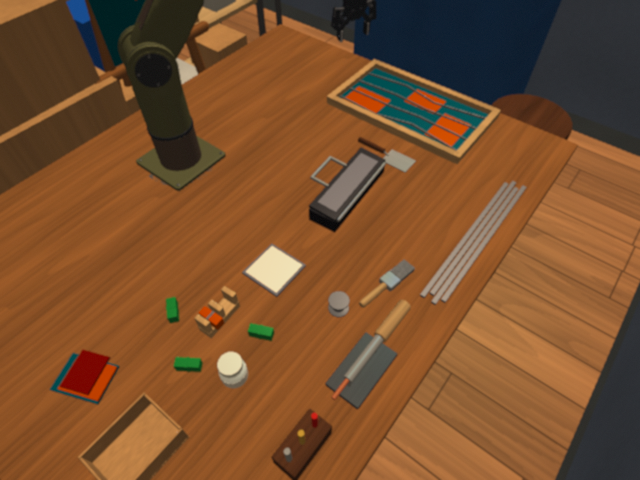

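Top view (up = +x, left = +y): the case is at about (207,282) with its handle at (206,327), the pad at (360,282) and the rack at (445,287) holding an orange bar at about (457,285). Green bars near the rack are the look-alikes. I'll enlarge this area.

Run:
```python
from h import *
a=cv2.imread("pics/top0.png")
c1=cv2.resize(a[245:340,130:290],None,fx=5,fy=5,interpolation=cv2.INTER_CUBIC)[:300*2-100]
c2=cv2.resize(a[260:310,325:485],None,fx=5,fy=5,interpolation=cv2.INTER_CUBIC)
m=np.zeros((600,800,3),np.uint8); 
c1=cv2.resize(a[250:335,130:290],None,fx=4,fy=4,interpolation=cv2.INTER_CUBIC)
c2=cv2.resize(a[250:315,325:485],None,fx=4,fy=4,interpolation=cv2.INTER_CUBIC)
m[:340,:640]=c1; m[340:600,:640]=c2
cv2.imwrite("pics/crop1.png",m)
```

```text
(no output)
```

View pics/crop1.png

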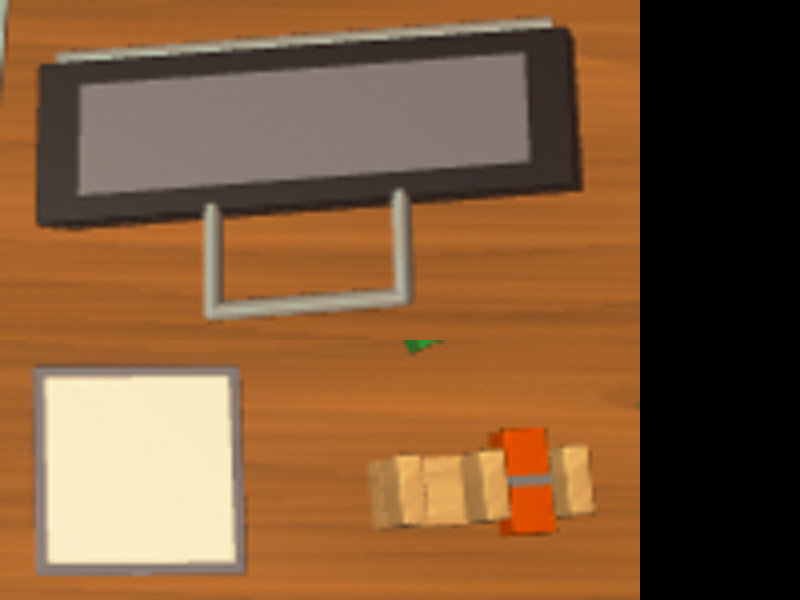

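Run:
```python
from h import *
k=K("top")
A=lambda x,y,z:px2w(k,130+(x+.5)/4-.5,250+(y+.5)/4-.5,z)
B=lambda x,y,z:px2w(k,325+(x+.5)/4-.5,250+(y-340+.5)/4-.5,z)
np.set_printoptions(precision=1,suppress=True)
print("handle ends",A(212,310,52),A(405,296,52))
print("lid corners",*[A(*p,56) for p in((40,66),(570,29),(580,187),(40,225))])
print("hinge",A(57,57,50),A(550,22,50))
print("pad",*[B(*p,8) for p in((36,369),(239,367),(245,573),(38,574))])
for n,p in dict(l=((396,457),(420,455),(423,523),(400,526)),m=((480,452),(505,450),(508,519),(484,522)),r=((565,447),(588,445),(593,514),(568,517))).items():
    q=[B(*x,64) for x in p]; print(n,*q,"c",np.mean(q,0))
print("bar",*[B(*p,52) for p in((501,429),(545,428),(555,533),(511,535))])
```

```text
handle ends [417.2 246.6  52. ] [425.4 144.4  52. ]
lid corners [546.4 346.1  56. ] [570.2  59.6  56. ] [484.2  52.   56. ] [461.1 339.5  56. ]
hinge [552.1 339.5  50. ] [574.8  71.2  50. ]
pad [578.4 -78.7   8. ] [ 581.1 -196.5    8. ] [ 463.1 -197.9    8. ] [461.4 -80.1   8. ]
l [ 525.  -271.6   64. ] [ 526.3 -284.8   64. ] [ 489.5 -285.1   64. ] [ 487.7 -272.5   64. ] c [ 507.1 -278.5   64. ]
m [ 528.3 -317.8   64. ] [ 529.5 -331.6   64. ] [ 492.1 -331.6   64. ] [ 490.4 -318.4   64. ] c [ 510.1 -324.9   64. ]
r [ 531.6 -364.8   64. ] [ 532.8 -377.5   64. ] [ 495.3 -378.3   64. ] [ 493.5 -364.5   64. ] c [ 513.3 -371.3   64. ]
bar [ 542.3 -333.8   52. ] [ 543.1 -358.4   52. ] [ 485.4 -361.2   52. ] [ 484.1 -336.8   52. ]
```

servo_tool(
  targets=[
    {"travel":[0.07,-0.16,-0.02],"twist":[0,0,-0.028]},
    {"travel":[0.14,-0.32,-0.035],"twist":[0,0,-0.057]},
    {"travel":[0.21,-0.47,-0.05],"twist":[0,0,-0.085]},
    {"travel":[0.28,-0.625,-0.07],"twist":[0,0,-0.1135]},
    {"travel":[0.28,-0.625,-0.07],"twist":[0,0,-0.1135]},
  ],
  jaw=0,
  newtons=40,
)

```text
t: 0.52
ee_pos: [313.5, 436.8, 178.0]
tcp_rot: [-179.6, 0.4, 134.9]
ft_force: [0.7, -1.1, 0.3]
gripper_width: 0.499
gripper_force: 0.0
```

servo_tool(
  targets=[
    {"travel":[0.56,-0.94,-0.14],"twist":[0,0,-0.19]},
    {"travel":[0.56,-0.94,-0.14],"twist":[0,0,-0.19]},
    {"travel":[0.56,-0.94,-0.14],"twist":[0,0,-0.19]},
    {"travel":[0.56,-0.94,-0.14],"twist":[0,0,-0.19]},
    {"travel":[0.56,-0.94,-0.14],"twist":[0,0,-0.19]},
  ],
)

```text
t: 0.93
ee_pos: [415.8, 267.2, 152.4]
tcp_rot: [-180.0, 0.0, 101.2]
ft_force: [1.1, 0.7, -0.5]
gripper_width: 0.497
gripper_force: 0.0
```

servo_tool(
  targets=[
    {"travel":[0,-0.16,0],"twist":[0,0,-0.02]},
    {"travel":[0,-0.31,0],"twist":[0,0,-0.037]},
    {"travel":[0,-0.31,0],"twist":[0,0,-0.037]},
    {"travel":[0,-0.31,0],"twist":[0,0,-0.037]},
  ],
)

```text
t: 1.27
ee_pos: [415.3, 204.8, 152.6]
tcp_rot: [-180.0, 0.1, 94.6]
ft_force: [0.4, 0.9, -0.0]
gripper_width: 0.502
gripper_force: 0.0
```

Run:
```python
from h import *
np.set_printoptions(precision=2,suppress=True)
k=K("wrist"); cv2.imwrite("pics/w1.png",bot.capture("wrist")); print(k); o=bot.get_obs(); print(o["ee_pos"],o["tcp_rot"],o["qpos"])
np.save("w1.npy",np.array([*k[:3],*k[3].ravel()]))
```

```text
(np.float64(335.57655565878144), 317.0171204750442, 239.75468337811168, array([[   1.  ,    0.08,   -0.  , -429.13],
       [   0.08,   -0.95,    0.31,  133.69],
       [   0.02,   -0.31,   -0.95,  395.8 ],
       [   0.  ,    0.  ,    0.  ,    1.  ]]))
[415.46 206.85 152.65] [180.    -0.02  94.77] [-33.91  31.73   2.72 119.64  -3.02  28.69 -24.18]
```

View pics/w1.png

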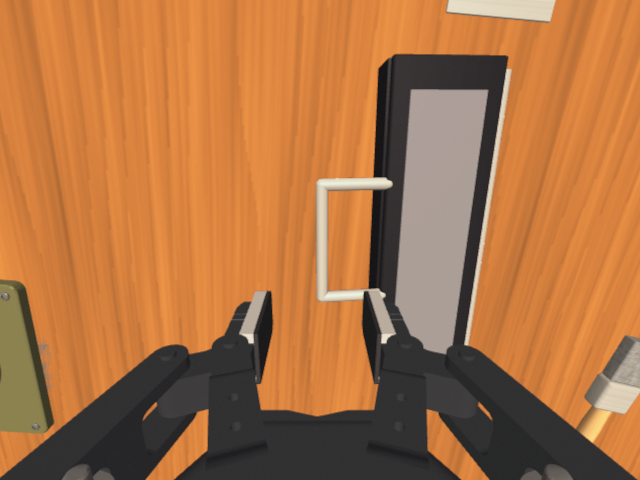

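Wrist view: the handle bar runs from (322,181) to (322,299), so its middle is about (322,240). The lid lies to its right.

Run:
```python
from h import *
np.set_printoptions(precision=1,suppress=True)
kt=K("top");w=np.load("w1.npy");kw=(*w[:3],w[3:].reshape(4,4))
for uv,xy in (((322,183),(405,296)),((322,296),(212,310)),((322,240),(308,303))):
  for z in(45,50,55,60,65): print(z,px2w(kw,*uv,z)[:2],px2w(kt,130+xy[0]/4-.4,250+xy[1]/4-.4,z)[:2])
# case lid corners at right edge far
print(px2w(kw,397,57,56),px2w(kw,506,57,56),px2w(kw,509,72,50))
```

```text
45 [415.2 241.4] [425.4 145.5]
50 [415.1 242.2] [425.5 144.7]
55 [415.  242.9] [425.5 144. ]
60 [414.8 243.7] [425.6 143.2]
65 [414.7 244.4] [425.7 142.4]
45 [424.5 133.7] [417.1 248.5]
50 [424.2 136.3] [417.2 247.2]
55 [423.9 138.9] [417.3 245.9]
60 [423.6 141.6] [417.4 244.6]
65 [423.3 144.2] [417.5 243.3]
45 [419.6 190.1] [421.2 197.4]
50 [419.4 191.7] [421.3 196.3]
55 [419.2 193.4] [421.4 195.3]
60 [419. 195.] [421.5 194.2]
65 [418.8 196.6] [421.6 193.2]
[462.2 340.1  56. ] [542.5 346.6  56. ] [550.3 338.1  50. ]
```

servo_tool(
  targets=[
    {"travel":[0.025,-0.06,-0.15],"twist":[0,0,0]},
    {"travel":[0.025,-0.06,-0.3],"twist":[0,0,0]},
    {"travel":[0.025,-0.06,-0.45],"twist":[0,0,0]},
    {"travel":[0.025,-0.06,-0.57],"twist":[0,0,0]},
    {"travel":[0.025,-0.06,-0.57],"twist":[0,0,0]},
  ],
)

```text
t: 1.73
ee_pos: [418.0, 195.9, 35.0]
tcp_rot: [-179.7, 0.1, 95.0]
ft_force: [-0.5, 0.3, 0.4]
gripper_width: 0.499
gripper_force: 0.0
```

servo_tool(
  targets=[
    {"travel":[0,0,0],"twist":[0,0,0]},
    {"travel":[0,0,0],"twist":[0,0,0]},
    {"travel":[0,0,0],"twist":[0,0,0]},
    {"travel":[0,0,0],"twist":[0,0,0]},
    {"travel":[0,0,0],"twist":[0,0,0]},
  ],
  jaw=-1,
)

```text
t: 2.15
ee_pos: [421.1, 195.3, 39.8]
tcp_rot: [179.9, -0.1, 94.8]
ft_force: [-0.3, 0.0, 0.1]
gripper_width: -0.0
gripper_force: 0.0
```

The fingers shut on nothing, so I'll check from close by.

Run:
```python
from h import *
a=bot.capture("wrist"); b=bot.capture("scene"); k=K("scene")
s=cv2.resize(b[110:250,270:430],(540,472),interpolation=cv2.INTER_CUBIC)
m=np.zeros((472,800,3),np.uint8); m[:,260:]=s; m[:300,:260]=cv2.resize(a,(400,300))[:,70:330]
cv2.imwrite("pics/m2.png",m)
```

```text
(no output)
```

View pics/m2.png

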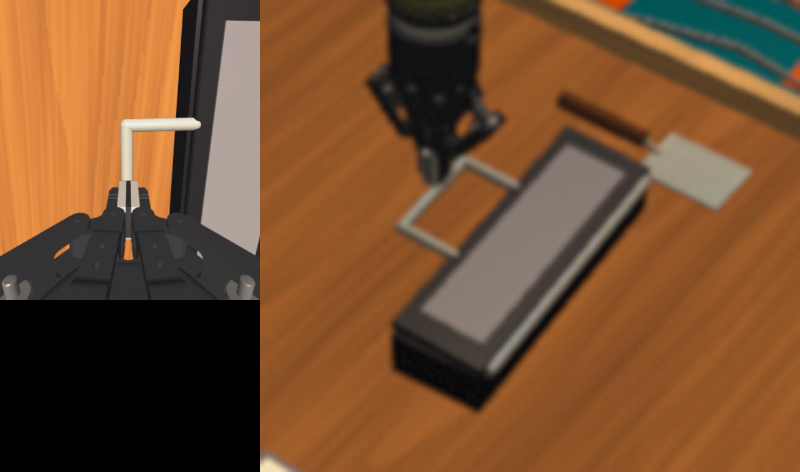

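Run:
```python
from h import *
np.set_printoptions(precision=1,suppress=True)
ks=K("scene"); S=lambda x,y,z:px2w(ks,270+(x-260)/3.375,110+y/3.371,z)
o=bot.get_obs(); print(o["ee_pos"])
def m(p): u,v=w2px(ks,p); return np.array([(u-270)*3.375+260,(v-110)*3.371])
t=o["ee_pos"]; print("tcp in mosaic",m(t),"grasp",m(t+[0,0,19]))
for z in(40,50,60,70):print(z,"ends in mosaic",m([416,242,z]),m([424.5,144,z]), S(462,160,z),S(402,226,z))
kw=K("wrist"); print("tcp in wrist mosaic",w2px(kw,t)*.625-[70,0], "grasp",w2px(kw,t+[0,0,19])*.625-[70,0])
for z in(40,50,60):print(z,px2w(kw,(127+70)/.625,124/.625,z))
```

```text
[420.8 195.   39.4]
tcp in mosaic [435.7 211.3] grasp [435.6 195.6]
40 ends in mosaic [463.5 179.8] [403. 245.] [398.9 262.1  40. ] [409.1 161.8  40. ]
50 ends in mosaic [463.6 171.5] [402.8 236.8] [405.6 253.2  50. ] [415.6 153.9  50. ]
60 ends in mosaic [463.8 163.1] [402.6 228.5] [412.2 244.3  60. ] [422.2 146.1  60. ]
70 ends in mosaic [463.9 154.6] [402.4 220.1] [418.9 235.4  70. ] [428.7 138.3  70. ]
tcp in wrist mosaic [129.5 170.7] grasp [129.7 179.7]
40 [414.7 239.2  40. ]
50 [414.6 241.2  50. ]
60 [414.5 243.1  60. ]
```

The tips show about 30 mm behind the stated TCP, above the bar, and three views put the bar at z ≈ 60. I'll open, go 25 mm lower (safe either way) and close.

servo_tool(
  targets=[
    {"travel":[0,0,0.05],"twist":[0,0,0]},
    {"travel":[0,0,0.05],"twist":[0,0,0]},
    {"travel":[0,0,0.05],"twist":[0,0,0]},
    {"travel":[0,0,-0.06],"twist":[0,0,0]},
    {"travel":[0,0,-0.125],"twist":[0,0,0]},
  ],
  jaw=0,
)

```text
t: 2.67
ee_pos: [420.8, 195.0, 13.0]
tcp_rot: [179.9, -0.0, 94.8]
ft_force: [0.3, 0.5, -0.0]
gripper_width: 0.504
gripper_force: 0.0
```

servo_tool(
  targets=[
    {"travel":[0,0,0],"twist":[0,0,0]},
    {"travel":[0,0,0],"twist":[0,0,0]},
    {"travel":[0,0,0],"twist":[0,0,0]},
    {"travel":[0,0,0],"twist":[0,0,0]},
    {"travel":[0,0,0],"twist":[0,0,0]},
  ],
  jaw=-1,
)

```text
t: 3.08
ee_pos: [420.0, 194.6, 14.1]
tcp_rot: [-180.0, 0.0, 94.8]
ft_force: [-1.0, 0.7, -0.8]
gripper_width: 0.094
gripper_force: 39.0
```

Run:
```python
import numpy as np
th=np.linspace(.07,2.1,16); ex=np.array([.9966,.0828])
P=np.array([[*(140*(np.cos(.07)-np.cos(t))*ex),140*(np.sin(t)-np.sin(.07))] for t in th])/200
for c in range(3):
    print([list(map(float,np.round(P[5*c+i]-np.round(P[5*c],3),3))) for i in range(1,6)])
```

```text
[[0.013, 0.001, 0.094], [0.038, 0.003, 0.185], [0.076, 0.006, 0.272], [0.125, 0.01, 0.353], [0.184, 0.015, 0.426]]
[[0.068, 0.006, 0.065], [0.145, 0.012, 0.121], [0.229, 0.019, 0.165], [0.317, 0.027, 0.197], [0.409, 0.034, 0.217]]
[[0.094, 0.008, 0.008], [0.189, 0.016, 0.003], [0.281, 0.024, -0.015], [0.371, 0.031, -0.046], [0.455, 0.038, -0.088]]
```

servo_tool(
  targets=[
    {"travel":[0.013,0.001,0.094],"twist":[0,0,0]},
    {"travel":[0.038,0.003,0.185],"twist":[0,0,0]},
    {"travel":[0.076,0.006,0.272],"twist":[0,0,0]},
    {"travel":[0.125,0.01,0.353],"twist":[0,0,0]},
    {"travel":[0.184,0.015,0.426],"twist":[0,0,0]},
  ],
)

```text
t: 3.5
ee_pos: [457.7, 197.9, 100.2]
tcp_rot: [179.9, -0.0, 94.8]
ft_force: [3.0, 0.3, -7.2]
gripper_width: 0.098
gripper_force: 39.0
```

servo_tool(
  targets=[
    {"travel":[0.068,0.006,0.065],"twist":[0,0,0]},
    {"travel":[0.145,0.012,0.121],"twist":[0,0,0]},
    {"travel":[0.229,0.019,0.165],"twist":[0,0,0]},
    {"travel":[0.317,0.027,0.197],"twist":[0,0,0]},
    {"travel":[0.409,0.034,0.217],"twist":[0,0,0]},
  ],
)

```text
t: 3.92
ee_pos: [537.3, 204.7, 143.5]
tcp_rot: [-179.8, -0.0, 94.8]
ft_force: [-5.0, 0.5, 5.4]
gripper_width: 0.095
gripper_force: 40.0
```

servo_tool(
  targets=[
    {"travel":[0.094,0.008,0.008],"twist":[0,0,0]},
    {"travel":[0.189,0.016,0.003],"twist":[0,0,0]},
    {"travel":[0.281,0.024,-0.015],"twist":[0,0,0]},
    {"travel":[0.371,0.031,-0.046],"twist":[0,0,0]},
    {"travel":[0.455,0.038,-0.088],"twist":[0,0,0]},
  ],
)

```text
t: 4.33
ee_pos: [630.1, 212.7, 126.1]
tcp_rot: [-180.0, -0.1, 94.8]
ft_force: [-28.8, -1.9, 50.7]
gripper_width: 0.094
gripper_force: 47.2
```

servo_tool(
  targets=[
    {"travel":[0,0,0],"twist":[0,0,0]},
  ],
)

```text
t: 4.42
ee_pos: [629.2, 212.5, 124.5]
tcp_rot: [-179.8, -0.0, 94.8]
ft_force: [-2.9, 0.6, 1.2]
gripper_width: 0.095
gripper_force: 42.0
```

servo_tool(
  targets=[
    {"travel":[0,0,0],"twist":[0,0,0]},
    {"travel":[0,0,0],"twist":[0,0,0]},
    {"travel":[0,0,0.15],"twist":[0,0,0]},
    {"travel":[0,0,0.3],"twist":[0,0,0]},
    {"travel":[0,0,0.45],"twist":[0,0,0]},
  ],
  jaw=0,
)

```text
t: 4.83
ee_pos: [629.7, 211.7, 215.9]
tcp_rot: [-180.0, 0.0, 94.8]
ft_force: [0.5, 0.3, -0.6]
gripper_width: 0.497
gripper_force: 0.0
```

servo_tool(
  targets=[
    {"travel":[-0.04,0,0.05],"twist":[0,0,0.035]},
    {"travel":[-0.08,0,0.05],"twist":[0,0,0.07]},
    {"travel":[-0.12,-0.01,0.05],"twist":[0,0,0.105]},
    {"travel":[-0.16,-0.01,0.05],"twist":[0,0,0.14]},
    {"travel":[-0.2,-0.015,0.05],"twist":[0,0,0.17]},
  ],
)

```text
t: 5.25
ee_pos: [589.7, 209.1, 225.4]
tcp_rot: [179.9, 0.0, 125.7]
ft_force: [0.5, 0.5, 0.2]
gripper_width: 0.5
gripper_force: 0.0
```

servo_tool(
  targets=[
    {"travel":[-0.04,0,0],"twist":[0,0,0.035]},
    {"travel":[-0.08,0,0],"twist":[0,0,0.07]},
    {"travel":[-0.12,-0.01,0],"twist":[0,0,0.105]},
    {"travel":[-0.16,-0.01,0],"twist":[0,0,0.14]},
    {"travel":[-0.2,-0.015,0],"twist":[0,0,0.17]},
  ],
)

```text
t: 5.67
ee_pos: [549.7, 205.9, 225.3]
tcp_rot: [180.0, 0.1, 156.3]
ft_force: [0.5, -0.5, -0.2]
gripper_width: 0.499
gripper_force: 0.0
```

servo_tool(
  targets=[
    {"travel":[-0.04,0,0],"twist":[0,0,0.035]},
    {"travel":[-0.08,0,0],"twist":[0,0,0.07]},
    {"travel":[-0.12,-0.01,0],"twist":[0,0,0.105]},
    {"travel":[-0.16,-0.01,0],"twist":[0,0,0.14]},
    {"travel":[-0.2,-0.015,0],"twist":[0,0,0.16]},
  ],
)

```text
t: 6.08
ee_pos: [509.8, 202.9, 225.2]
tcp_rot: [180.0, 0.1, -175.0]
ft_force: [-0.2, -0.1, 0.2]
gripper_width: 0.503
gripper_force: 0.0
```

servo_tool(
  targets=[
    {"travel":[0,0,0],"twist":[0,0,0]},
    {"travel":[0,0,0],"twist":[0,0,0]},
  ],
)

```text
t: 6.25
ee_pos: [510.2, 202.9, 225.2]
tcp_rot: [180.0, 0.1, -175.3]
ft_force: [-0.7, -0.9, 0.2]
gripper_width: 0.499
gripper_force: 0.0
```

Run:
```python
from h import *
np.set_printoptions(precision=2,suppress=True)
k=K("wrist"); cv2.imwrite("pics/w3.png",bot.capture("wrist")); o=bot.get_obs(); print(o["ee_pos"],o["tcp_rot"],o["qpos"])
np.save("w3.npy",np.array([*k[:3],*k[3].ravel()])); print(-k[3][:3,:3].T@k[3][:3,3])
```

```text
[510.6  202.95 225.1 ] [ 179.99    0.08 -175.36] [-11.82  32.59 -23.95 100.3   16.5   50.52  51.64]
[428.79 196.46 406.45]
```

View pics/w3.png

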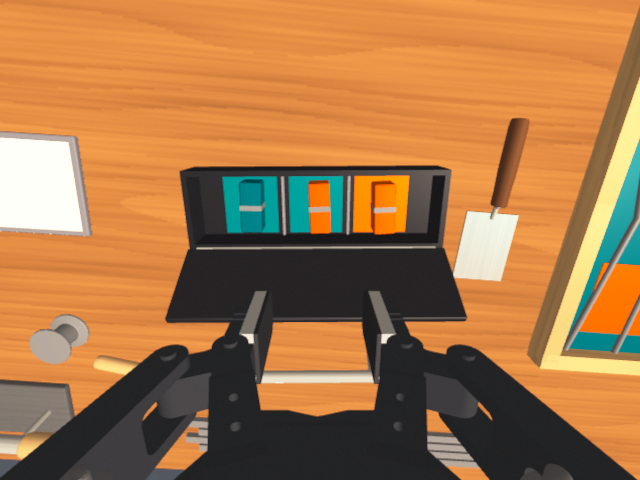

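The wrist view shows a teal bar on teal (251,207), an amber bar on teal in the middle (319,208), and an amber bar on amber (384,208). The middle bar is the wrong one. The lid is open, with its handle at (318,377).

Run:
```python
from h import *
np.set_printoptions(precision=1,suppress=True)
w=np.load("w3.npy");k=(*w[:3],w[3:].reshape(4,4))
a=cv2.imread("pics/w3.png"); 
h=cv2.cvtColor(a,cv2.COLOR_BGR2HSV)[170:245,295:345]; m=((h[...,0]<13)&(h[...,1]>150)&(h[...,2]>120))
for r in range(0,75,6):
    c=np.where(m[r])[0]; print(r+170,(c.min()+295,c.max()+295,[round(float(px2w(k,x,r+170,35)[1]),1) for x in (c.min()+295-.5,c.max()+295+.5)]) if len(c) else None)
c=[px2w(k,u,v,46) for u,v in((182,169),(449,167))]; print("front top corners",*c)
print("hinge ends",px2w(k,193,247,50),px2w(k,443,246,50))
print("bar ends",px2w(k,319,234,35),px2w(k,319,186,35),px2w(k,319,182,35),"band",px2w(k,319.5,210,35))
cam=w2px(k,[560+70*.9966,206.3+70*.083,171]);print("handle exp at",cam)
cv2.imwrite("pics/c3.png",cv2.resize(a[160:250,280:360],None,fx=6,fy=6,interpolation=cv2.INTER_CUBIC))
print(a[205,295:340].tolist()[10:40:3])
```

```text
170 None
176 None
182 (np.int64(309), np.int64(327), [191.5, 212.4])
188 (np.int64(308), np.int64(329), [190.9, 215.3])
194 (np.int64(309), np.int64(329), [192.5, 215.9])
200 (np.int64(309), np.int64(329), [193.0, 216.5])
206 (np.int64(309), np.int64(325), [193.6, 212.7])
212 (np.int64(311), np.int64(324), [196.3, 212.2])
218 (np.int64(310), np.int64(310), [195.7, 196.9])
224 (np.int64(310), np.int64(330), [196.3, 220.3])
230 (np.int64(311), np.int64(330), [198.0, 221.0])
236 None
242 None
front top corners [480.4  57.3  46. ] [455.1 338.3  46. ]
hinge ends [565.9  67.5  50. ] [541.6 347.9  50. ]
bar ends [543.6 208.1  35. ] [488.2 203.5  35. ] [483.8 203.1  35. ] band [515.2 206.3  35. ]
handle exp at [316.  377.6]
[[158, 163, 0], [126, 135, 61], [0, 113, 254], [0, 114, 254], [0, 116, 254], [0, 119, 254], [0, 119, 254], [0, 121, 254], [0, 112, 251], [161, 165, 0]]
```

View pics/c3.png

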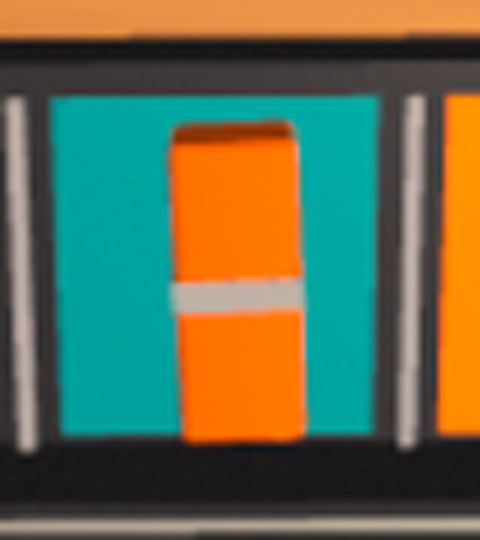

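The bar's top face is centred at crop (239,290), which puts it near (513.5, 206) at about 6.5° yaw. The true fingertips are about 35 mm behind the reported TCP, so I'll descend to TCP z ≈ -22 and watch the force.

servo_tool(
  targets=[
    {"travel":[0.015,0.015,-0.17],"twist":[0,0,0.011]},
    {"travel":[0.015,0.015,-0.34],"twist":[0,0,0.011]},
    {"travel":[0.015,0.015,-0.51],"twist":[0,0,0.011]},
    {"travel":[0.015,0.015,-0.7],"twist":[0,0,0.011]},
    {"travel":[0.015,0.015,-0.7],"twist":[0,0,0.011]},
  ],
)

```text
t: 6.72
ee_pos: [509.2, 203.6, 78.7]
tcp_rot: [-179.7, -0.6, -173.3]
ft_force: [-1.0, -1.1, -1.1]
gripper_width: 0.495
gripper_force: 0.0
```

servo_tool(
  targets=[
    {"travel":[0,0,-0.1],"twist":[0,0,0]},
    {"travel":[0,0,-0.2],"twist":[0,0,0]},
    {"travel":[0,0,-0.3],"twist":[0,0,0]},
    {"travel":[0,0,-0.37],"twist":[0,0,0]},
    {"travel":[0,0,-0.42],"twist":[0,0,0]},
  ],
)

```text
t: 7.13
ee_pos: [514.2, 206.4, 1.0]
tcp_rot: [-180.0, 0.1, -173.3]
ft_force: [0.9, -0.3, 0.3]
gripper_width: 0.498
gripper_force: 0.0
```

servo_tool(
  targets=[
    {"travel":[0,0,-0.03],"twist":[0,0,0]},
    {"travel":[0,0,-0.06],"twist":[0,0,0]},
    {"travel":[0,0,-0.06],"twist":[0,0,0]},
  ],
)

```text
t: 7.38
ee_pos: [513.3, 206.3, -11.3]
tcp_rot: [-180.0, 0.0, -173.3]
ft_force: [-0.4, 0.8, 0.7]
gripper_width: 0.496
gripper_force: 0.0
```

Run:
```python
from h import *
np.set_printoptions(precision=2,suppress=True)
a=bot.capture("wrist"); cv2.imwrite("pics/w4.png",a[60:440,120:540]); o=bot.get_obs(); print(o["ee_pos"],o["tcp_rot"],o["ft_force"])
```

```text
[513.37 206.28 -10.93] [ 180.      0.04 -173.26] [-0.63  0.73  0.03]
```

View pics/w4.png

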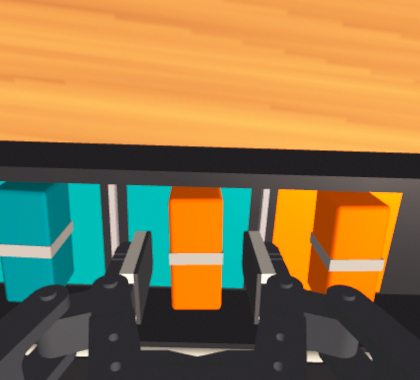

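The bar (column ~196 in the crop) sits centred between the fingers, with its band level with the pads. I'll go 15 mm deeper and close.

servo_tool(
  targets=[
    {"travel":[0,0,-0.03],"twist":[0,0,0]},
    {"travel":[0,0,-0.055],"twist":[0,0,0]},
    {"travel":[0,0,-0.075],"twist":[0,0,0]},
    {"travel":[0,0,-0.075],"twist":[0,0,0]},
  ],
)

```text
t: 7.77
ee_pos: [512.5, 205.9, -27.1]
tcp_rot: [-180.0, -0.1, -173.2]
ft_force: [0.7, 1.1, -0.2]
gripper_width: 0.5
gripper_force: 0.0
```

servo_tool(
  targets=[
    {"travel":[0,0,0],"twist":[0,0,0]},
    {"travel":[0,0,0],"twist":[0,0,0]},
    {"travel":[0,0,0],"twist":[0,0,0]},
    {"travel":[0,0,0],"twist":[0,0,0]},
    {"travel":[0,0,0],"twist":[0,0,0]},
  ],
  jaw=-1,
)

```text
t: 8.18
ee_pos: [513.0, 206.2, -26.2]
tcp_rot: [180.0, 0.0, -173.2]
ft_force: [0.0, 1.1, 0.5]
gripper_width: 0.272
gripper_force: 39.7
```

servo_tool(
  targets=[
    {"travel":[0,0,0.05],"twist":[0,0,0]},
    {"travel":[0,0,0.18],"twist":[0,0,0]},
    {"travel":[0,0,0.33],"twist":[0,0,0]},
    {"travel":[0,0,0.48],"twist":[0,0,0]},
    {"travel":[0,0,0.55],"twist":[0,0,0]},
  ],
)

```text
t: 8.6
ee_pos: [514.3, 206.9, 87.6]
tcp_rot: [179.9, 0.2, -173.3]
ft_force: [0.0, 0.6, -1.6]
gripper_width: 0.273
gripper_force: 39.6
```

servo_tool(
  targets=[
    {"travel":[0.01,-0.15,0],"twist":[0,0,-0.01]},
    {"travel":[0.01,-0.3,0],"twist":[0,0,-0.02]},
    {"travel":[0.02,-0.45,0],"twist":[0,0,-0.02]},
    {"travel":[0.02,-0.6,0],"twist":[0,0,-0.02]},
    {"travel":[0.02,-0.75,0],"twist":[0,0,-0.02]},
  ],
)

```text
t: 9.02
ee_pos: [516.8, 54.6, 84.5]
tcp_rot: [-180.0, 0.0, -176.8]
ft_force: [1.4, -0.1, -0.2]
gripper_width: 0.274
gripper_force: 39.7
```

servo_tool(
  targets=[
    {"travel":[0.01,-0.15,0],"twist":[0,0,0]},
    {"travel":[0.01,-0.3,0],"twist":[0,0,0]},
    {"travel":[0.02,-0.45,0],"twist":[0,0,0]},
    {"travel":[0.02,-0.6,0],"twist":[0,0,0]},
    {"travel":[0.02,-0.75,0],"twist":[0,0,0]},
  ],
)

```text
t: 9.43
ee_pos: [520.8, -95.5, 84.4]
tcp_rot: [-180.0, 0.0, -176.9]
ft_force: [1.0, -0.1, -1.1]
gripper_width: 0.27
gripper_force: 39.7
```

servo_tool(
  targets=[
    {"travel":[0,-0.1,-0.05],"twist":[0,0,0]},
    {"travel":[0,-0.18,-0.1],"twist":[0,0,0]},
    {"travel":[0,-0.22,-0.2],"twist":[0,0,0]},
    {"travel":[0,-0.22,-0.25],"twist":[0,0,0]},
    {"travel":[0,-0.22,-0.25],"twist":[0,0,0]},
  ],
)

```text
t: 9.85
ee_pos: [519.1, -137.1, 31.7]
tcp_rot: [179.9, -0.2, -176.8]
ft_force: [-0.2, 0.7, -1.0]
gripper_width: 0.272
gripper_force: 39.6
```

servo_tool(
  targets=[
    {"travel":[0,0,0],"twist":[0,0,0]},
    {"travel":[0,0,0],"twist":[0,0,0]},
  ],
)

```text
t: 10.02
ee_pos: [521.6, -135.9, 34.2]
tcp_rot: [179.9, 0.0, -176.7]
ft_force: [-0.6, 0.9, -1.4]
gripper_width: 0.271
gripper_force: 39.7
```

servo_tool(
  targets=[
    {"travel":[0,0,-0.1],"twist":[0,0,0]},
    {"travel":[0,0,-0.18],"twist":[0,0,0]},
    {"travel":[0,0,-0.25],"twist":[0,0,0]},
    {"travel":[0,0,-0.28],"twist":[0,0,0]},
    {"travel":[0,0,-0.28],"twist":[0,0,0]},
  ],
)

```text
t: 10.43
ee_pos: [520.8, -136.7, -22.7]
tcp_rot: [180.0, -0.1, -176.8]
ft_force: [0.2, -0.2, -1.2]
gripper_width: 0.276
gripper_force: 39.7
```

servo_tool(
  targets=[
    {"travel":[0,0,-0.005],"twist":[0,0,0]},
    {"travel":[0,0,-0.01],"twist":[0,0,0]},
    {"travel":[0,0,-0.013],"twist":[0,0,0]},
    {"travel":[0,0,-0.013],"twist":[0,0,0]},
  ],
)

```text
t: 10.77
ee_pos: [521.4, -137.9, -24.3]
tcp_rot: [-180.0, 0.1, -176.9]
ft_force: [-0.5, 0.3, -1.5]
gripper_width: 0.271
gripper_force: 39.7
```

servo_tool(
  targets=[
    {"travel":[0,0,-0.003],"twist":[0,0,0]},
    {"travel":[0,0,-0.005],"twist":[0,0,0]},
    {"travel":[0,0,-0.005],"twist":[0,0,0]},
  ],
)

```text
t: 11.02
ee_pos: [521.3, -138.0, -25.3]
tcp_rot: [-180.0, 0.0, -176.9]
ft_force: [-0.9, -0.3, 4.9]
gripper_width: 0.274
gripper_force: 40.4
```

servo_tool(
  targets=[
    {"travel":[0,0,-0.002],"twist":[0,0,0]},
    {"travel":[0,0,-0.002],"twist":[0,0,0]},
    {"travel":[0,0,-0.002],"twist":[0,0,0]},
  ],
)

```text
t: 11.27
ee_pos: [521.3, -138.0, -25.3]
tcp_rot: [-180.0, 0.1, -176.9]
ft_force: [-1.8, 0.5, 7.7]
gripper_width: 0.271
gripper_force: 41.0
```

Contact with the pad. Releasing, then up and turning 90° while the bar lies free.

servo_tool(
  targets=[
    {"travel":[0,0,0],"twist":[0,0,0]},
    {"travel":[0,0,0],"twist":[0,0,0]},
    {"travel":[0,0,0],"twist":[0,0,0]},
    {"travel":[0,0,0.03],"twist":[0,0,0]},
    {"travel":[0,0,0.1],"twist":[0,0,0]},
  ],
  jaw=0,
)

```text
t: 11.68
ee_pos: [519.7, -137.6, -7.2]
tcp_rot: [180.0, -0.2, -176.8]
ft_force: [0.0, -0.2, 0.1]
gripper_width: 0.497
gripper_force: 0.0
```

servo_tool(
  targets=[
    {"travel":[0,0,0.15],"twist":[0,0,0]},
    {"travel":[0,0,0.3],"twist":[0,0,0]},
    {"travel":[0,0,0.45],"twist":[0,0,-0.03]},
    {"travel":[0,0,0.55],"twist":[0,0,-0.065]},
    {"travel":[0,0,0.6],"twist":[0,0,-0.1]},
  ],
)

```text
t: 12.1
ee_pos: [522.4, -138.0, 116.8]
tcp_rot: [179.9, 0.2, 164.8]
ft_force: [0.2, 0.0, -1.4]
gripper_width: 0.497
gripper_force: 0.0
```

servo_tool(
  targets=[
    {"travel":[0,0,0],"twist":[0,0,-0.035]},
    {"travel":[0,0,0],"twist":[0,0,-0.07]},
    {"travel":[0,0,0],"twist":[0,0,-0.105]},
    {"travel":[0,0,0],"twist":[0,0,-0.14]},
    {"travel":[0,0,0],"twist":[0,0,-0.17]},
  ],
  jaw=1,
)

```text
t: 12.52
ee_pos: [520.8, -137.7, 114.0]
tcp_rot: [180.0, -0.0, 134.3]
ft_force: [-0.4, -0.2, 0.9]
gripper_width: 0.999
gripper_force: 0.0
```

servo_tool(
  targets=[
    {"travel":[0,0,0],"twist":[0,0,-0.035]},
    {"travel":[0,0,0],"twist":[0,0,-0.07]},
    {"travel":[0,0,0],"twist":[0,0,-0.105]},
    {"travel":[0,0,0],"twist":[0,0,-0.14]},
    {"travel":[0,0,0],"twist":[0,0,-0.17]},
  ],
)

```text
t: 12.93
ee_pos: [520.8, -137.6, 114.0]
tcp_rot: [180.0, -0.0, 103.7]
ft_force: [-0.3, 0.4, 0.1]
gripper_width: 0.997
gripper_force: 0.0
```

servo_tool(
  targets=[
    {"travel":[0,0,0],"twist":[0,0,-0.03]},
    {"travel":[0,0,0],"twist":[0,0,-0.06]},
    {"travel":[0,0,0],"twist":[0,0,-0.06]},
    {"travel":[0,0,0],"twist":[0,0,-0.06]},
  ],
)

```text
t: 13.27
ee_pos: [520.9, -137.6, 113.8]
tcp_rot: [-180.0, -0.0, 93.3]
ft_force: [0.4, 0.5, -0.1]
gripper_width: 0.999
gripper_force: 0.0
```

```bash
cat > bar.py <<'E'
from h import *
np.set_printoptions(precision=1,suppress=True)
k=K("wrist");a=bot.capture("wrist"); cv2.imwrite("pics/w5.png",a); o=bot.get_obs(); print(o["ee_pos"],o["tcp_rot"],o["qpos"])
np.save("w5.npy",np.array([*k[:3],*k[3].ravel()]))
h=cv2.cvtColor(a,cv2.COLOR_BGR2HSV); m=((h[...,0]<13)&(h[...,1]>225)&(h[...,2]>200)).astype(np.uint8)
m=cv2.morphologyEx(m,cv2.MORPH_CLOSE,np.ones((15,15),np.uint8))
n,l,s,c=cv2.connectedComponentsWithStats(m)
for i in range(1,n):
    if s[i,4]>400:
        pts=np.argwhere(l==i)[:,::-1].astype(np.float32); r=cv2.minAreaRect(pts); q=np.array([px2w(k,u,v,36) for u,v in cv2.boxPoints(r)]); print(s[i],r); print(q.round(1).tolist(),q.mean(0))
E
python3 bar.py
```

```text
[ 520.9 -137.7  113.8] [-180.    -0.    93.3] [  9.5  39.6   0.6 109.4  -0.8  31.   14. ]
[ 286  220   70   28 1889] ((320.5, 233.5), (27.0, 69.0), 90.0)
[[494.1, -127.5, 36.0], [549.1, -124.3, 36.0], [551.2, -147.0, 36.0], [494.8, -150.3, 36.0]] [ 522.3 -137.3   36. ]
```

servo_tool(
  targets=[
    {"travel":[0.006,0.001,-0.18],"twist":[0,0,0]},
    {"travel":[0.006,0.001,-0.36],"twist":[0,0,0]},
    {"travel":[0.006,0.001,-0.5],"twist":[0,0,0]},
    {"travel":[0.006,0.001,-0.58],"twist":[0,0,0]},
    {"travel":[0.006,0.001,-0.62],"twist":[0,0,0]},
  ],
)

```text
t: 13.73
ee_pos: [520.5, -137.1, -12.7]
tcp_rot: [-179.8, -0.1, 93.3]
ft_force: [0.7, -0.2, -0.3]
gripper_width: 1.0
gripper_force: 0.0
```

servo_tool(
  targets=[
    {"travel":[0,0,-0.04],"twist":[0,0,0]},
    {"travel":[0,0,-0.08],"twist":[0,0,0]},
    {"travel":[0,0,-0.095],"twist":[0,0,0]},
    {"travel":[0,0,-0.095],"twist":[0,0,0]},
  ],
)

```text
t: 14.07
ee_pos: [522.3, -137.7, -29.3]
tcp_rot: [180.0, -0.0, 93.2]
ft_force: [0.5, 0.7, 0.5]
gripper_width: 1.003
gripper_force: 0.0
```

servo_tool(
  targets=[
    {"travel":[0,0,0],"twist":[0,0,0]},
    {"travel":[0,0,0],"twist":[0,0,0]},
    {"travel":[0,0,0],"twist":[0,0,0]},
    {"travel":[0,0,0],"twist":[0,0,0]},
    {"travel":[0,0,0],"twist":[0,0,0]},
  ],
  jaw=-1,
)

```text
t: 14.48
ee_pos: [522.9, -137.8, -28.4]
tcp_rot: [179.9, 0.0, 93.2]
ft_force: [-0.1, 0.4, 6.4]
gripper_width: 0.669
gripper_force: 43.4
```

servo_tool(
  targets=[
    {"travel":[0,0,0.05],"twist":[0,0,0]},
    {"travel":[0,0,0.18],"twist":[0,0,0]},
    {"travel":[0,0,0.33],"twist":[0,0,0]},
    {"travel":[0,0,0.48],"twist":[0,0,0]},
    {"travel":[0,0,0.52],"twist":[0,0,0]},
  ],
)

```text
t: 14.9
ee_pos: [524.4, -138.4, 79.0]
tcp_rot: [179.6, 0.1, 93.1]
ft_force: [0.5, -0.3, -0.9]
gripper_width: 0.67
gripper_force: 43.4
```

servo_tool(
  targets=[
    {"travel":[-0.02,-0.18,0],"twist":[0,0,0]},
    {"travel":[-0.03,-0.36,0],"twist":[0,0,0]},
    {"travel":[-0.05,-0.54,0],"twist":[0,0,0]},
    {"travel":[-0.06,-0.72,0],"twist":[0,0,0]},
    {"travel":[-0.07,-0.82,0],"twist":[0,0,0]},
  ],
)

```text
t: 15.32
ee_pos: [506.3, -307.5, 74.8]
tcp_rot: [-180.0, 0.2, 92.9]
ft_force: [0.5, -0.2, -1.1]
gripper_width: 0.668
gripper_force: 43.3
```

servo_tool(
  targets=[
    {"travel":[0,0,0],"twist":[0,0,0]},
    {"travel":[0,0,0],"twist":[0,0,0]},
    {"travel":[0,0,0],"twist":[0,0,0]},
  ],
)

```text
t: 15.57
ee_pos: [507.9, -300.2, 74.4]
tcp_rot: [-180.0, -0.1, 93.2]
ft_force: [0.0, -0.2, -1.0]
gripper_width: 0.673
gripper_force: 43.3
```

```bash
python3 bar.py
python3 - <<'E'
from h import *
a=cv2.imread("pics/w5.png"); cv2.imwrite("pics/w5c.png",cv2.resize(a[100:400,190:450],(520,600),interpolation=cv2.INTER_CUBIC))
E
```

```text
[ 508.3 -299.6   74.5] [-180.    -0.1   93.3] [ 27.3  46.   -2.1 101.8   2.6  32.3  26.9]
[ 247  312   62   48 2860] ((277.4999694824219, 335.4999694824219), (46.99999237060547, 60.99999237060547), 90.0)
[[457.5, -351.4, 36.0], [502.7, -348.9, 36.0], [504.7, -390.3, 36.0], [457.2, -393.0, 36.0]] [ 480.5 -370.9   36. ]
[ 325  312   63   48 2861] ((355.9999694824219, 335.4999694824219), (61.99999237060547, 46.99999237060547), -0.0)
[[517.9, -389.5, 36.0], [515.3, -348.1, 36.0], [561.1, -345.5, 36.0], [566.2, -386.8, 36.0]] [ 540.1 -367.5   36. ]
```

View pics/w5c.png

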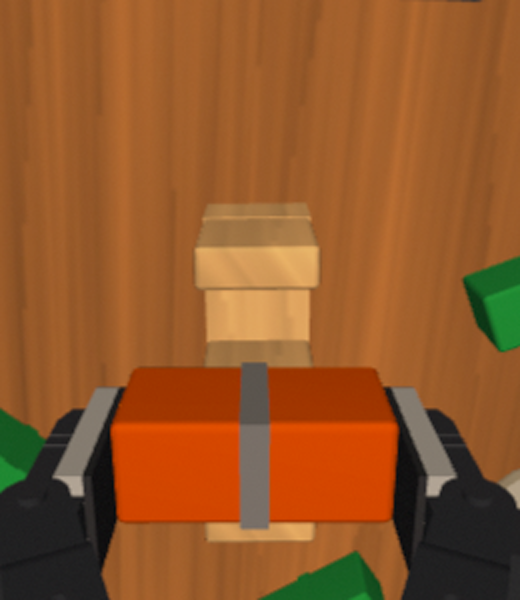

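The crop shows the held bar (centre column 254) above the rack. The rack's outer wall top has corners at (197,248), (316,247), (319,287) and (196,289), and the free lane is in front of it.

Run:
```python
from h import *
np.set_printoptions(precision=1,suppress=True)
w=np.load("w5.npy");k=(*w[:3],w[3:].reshape(4,4))
q=np.array([px2w(k,190+x/2-.25,100+y/2-.25,64) for x,y in((197,248),(316,247),(319,287),(196,289))]);print(q,q.mean(0))
# floor strip between walls, z=24
print("floor",*[px2w(k,190+x/2-.25,100+y/2-.25,24) for x,y in((206,340),(311,340))])
# held bar: bottom edge z~111, top z~139
b=np.array([px2w(k,190+x/2-.25,100+y/2-.25,139) for x,y in((114,424),(396,424),(392,521),(118,521))]);print("bar",b,b.mean(0))
```

```text
[[ 488.  -274.1   64. ]
 [ 523.2 -271.8   64. ]
 [ 525.2 -284.2   64. ]
 [ 488.1 -287.    64. ]] [ 506.1 -279.3   64. ]
floor [ 489.6 -320.8   24. ] [ 528.8 -318.5   24. ]
bar [[ 478.3 -290.   139. ]
 [ 533.8 -286.9  139. ]
 [ 535.7 -309.6  139. ]
 [ 478.9 -312.8  139. ]] [ 506.7 -299.8  139. ]
```

servo_tool(
  targets=[
    {"travel":[0.004,-0.014,-0.06],"twist":[0,0,0]},
    {"travel":[0.004,-0.014,-0.13],"twist":[0,0,0]},
    {"travel":[0.004,-0.014,-0.18],"twist":[0,0,0]},
    {"travel":[0.004,-0.014,-0.18],"twist":[0,0,0]},
  ],
)

```text
t: 15.95
ee_pos: [507.4, -302.4, 36.0]
tcp_rot: [-179.8, -0.2, 93.3]
ft_force: [0.4, -0.3, -1.3]
gripper_width: 0.667
gripper_force: 43.3
```

servo_tool(
  targets=[
    {"travel":[0,0,-0.03],"twist":[0,0,0]},
    {"travel":[0,0,-0.06],"twist":[0,0,0]},
    {"travel":[0,0,-0.09],"twist":[0,0,0]},
    {"travel":[0,0,-0.12],"twist":[0,0,0]},
    {"travel":[0,0,-0.12],"twist":[0,0,0]},
  ],
)

```text
t: 16.37
ee_pos: [508.3, -304.0, 13.5]
tcp_rot: [-179.9, -0.1, 93.2]
ft_force: [-0.2, 0.1, -1.2]
gripper_width: 0.666
gripper_force: 43.3
```

servo_tool(
  targets=[
    {"travel":[0,0.006,-0.04],"twist":[0,0,0]},
    {"travel":[0,0.006,-0.08],"twist":[0,0,0]},
    {"travel":[0,0.006,-0.11],"twist":[0,0,0]},
    {"travel":[0,0.006,-0.12],"twist":[0,0,0]},
    {"travel":[0,0.006,-0.12],"twist":[0,0,0]},
  ],
)

```text
t: 16.78
ee_pos: [508.4, -303.0, -10.2]
tcp_rot: [-179.9, -0.0, 93.2]
ft_force: [0.2, 0.3, -0.7]
gripper_width: 0.674
gripper_force: 43.3
```

servo_tool(
  targets=[
    {"travel":[0,0,-0.004],"twist":[0,0,0]},
    {"travel":[0,0,-0.007],"twist":[0,0,0]},
    {"travel":[0,0,-0.007],"twist":[0,0,0]},
  ],
)

```text
t: 17.03
ee_pos: [509.1, -303.4, -10.5]
tcp_rot: [180.0, 0.0, 93.1]
ft_force: [0.1, 0.2, -0.5]
gripper_width: 0.673
gripper_force: 43.3
```

servo_tool(
  targets=[
    {"travel":[0,0,-0.005],"twist":[0,0,0]},
    {"travel":[0,0,-0.007],"twist":[0,0,0]},
    {"travel":[0,0,-0.007],"twist":[0,0,0]},
  ],
)

```text
t: 17.28
ee_pos: [508.9, -303.3, -12.1]
tcp_rot: [180.0, -0.0, 93.2]
ft_force: [0.1, -0.1, -1.2]
gripper_width: 0.671
gripper_force: 43.3
```

servo_tool(
  targets=[
    {"travel":[0,0,-0.003],"twist":[0,0,0]},
    {"travel":[0,0,-0.004],"twist":[0,0,0]},
    {"travel":[0,0,-0.004],"twist":[0,0,0]},
  ],
)

```text
t: 17.53
ee_pos: [509.1, -303.3, -12.3]
tcp_rot: [180.0, 0.0, 93.2]
ft_force: [-1.3, 1.2, 4.9]
gripper_width: 0.669
gripper_force: 43.8
```

Floor contact at the expected height. Releasing and retreating.

servo_tool(
  targets=[
    {"travel":[0,0,0],"twist":[0,0,0]},
    {"travel":[0,0,0],"twist":[0,0,0]},
    {"travel":[0,0,0],"twist":[0,0,0]},
    {"travel":[0,0,0.05],"twist":[0,0,0]},
    {"travel":[0,0,0.12],"twist":[0,0,0]},
  ],
  jaw=0.85,
)

```text
t: 17.95
ee_pos: [507.9, -302.7, 10.6]
tcp_rot: [-179.9, -0.1, 93.2]
ft_force: [0.4, -1.4, -0.1]
gripper_width: 0.923
gripper_force: 0.0
```

servo_tool(
  targets=[
    {"travel":[0,0,0.15],"twist":[0,0,0]},
    {"travel":[0,0,0.3],"twist":[0,0,0]},
    {"travel":[0,0,0.45],"twist":[0,0,0]},
    {"travel":[0,0,0.6],"twist":[0,0,0]},
    {"travel":[0,0,0.75],"twist":[0,0,0]},
  ],
)

```text
t: 18.37
ee_pos: [508.7, -303.2, 163.3]
tcp_rot: [180.0, 0.0, 93.1]
ft_force: [0.2, -0.4, 0.8]
gripper_width: 0.928
gripper_force: 0.0
```

servo_tool(
  targets=[
    {"travel":[-0.15,0,0],"twist":[0,0,0]},
    {"travel":[-0.3,0,0],"twist":[0,0,0]},
    {"travel":[-0.45,0,0],"twist":[0,0,0]},
    {"travel":[-0.5,0,0],"twist":[0,0,0]},
    {"travel":[-0.5,0,0],"twist":[0,0,0]},
  ],
)

```text
t: 18.78
ee_pos: [405.2, -303.7, 161.7]
tcp_rot: [-179.8, -0.0, 93.0]
ft_force: [-0.4, -0.3, 0.7]
gripper_width: 0.921
gripper_force: 0.0
```

Run:
```python
from h import *
t=bot.capture("top"); s=bot.capture("scene"); o=bot.get_obs(); print(o["t"],o["ee_pos"])
m=np.zeros((600,800,3),np.uint8)
m[:300,:400]=cv2.resize(t,(400,300)); m[:300,400:]=cv2.resize(s,(400,300))
m[300:,:400]=cv2.resize(t[250:325,400:500],(400,300),interpolation=cv2.INTER_CUBIC)
m[300:,400:]=cv2.resize(s[260:350,160:280],(400,300),interpolation=cv2.INTER_CUBIC)
cv2.imwrite("pics/fin.png",m)
```

```text
18.8833 [ 410.10890893 -303.51368319  161.72250405]
```

View pics/fin.png

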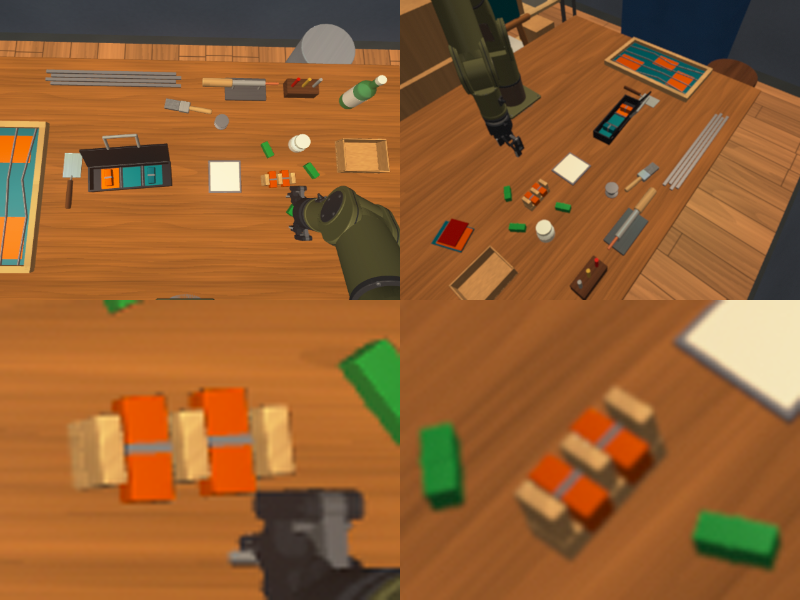

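The bar lies in the free lane beside the stock bar, with both ends protruding. The lid is fully open, the other bars are in place, and nothing else has been disturbed.

```bash
python3 -c "
from cell import bot
print(bot.sign_off())"
```

```text
the job is handed in; nothing more can be done
None
```

The job is handed in at about 19 s of the 72 s allowed: the lid is fully open, and the wrongly packed amber bar was laid on the light pad, released, then laid in the rack's free lane with both ends sticking out.

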